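# Load the specimen cassette under the furnace hood

### The arm

A 6-joint arm with a two-finger parallel gripper is mounted at the origin on the work surface. World frame = base frame: x ahead of the robot, y to its left, z up, the work surface at z = 0. Lengths are in m, angles in degrees, forces in N, time in s.
With the tool pointing down it reaches from about 0.4 to 0.825 m from the base axis. Payload 7 kg.
Tool frame: the origin (TCP) lies on the front face of the gripper's body, between the roots of the fingers; the fingertips stand 73 mm ahead of it and the grasp point (between the pads) lies 54 mm ahead of it; z points along the fingers, y is the line along which they close (so a half turn about z gives the same grasp; the last joint's range is limited). The gripper opens to 85 mm and grips with 20 to 120 N. Pads are 22 mm wide; open, the fingers measure 114 mm over their backs; the gripper's body (76 mm by 85 mm) begins 54 mm behind the grasp point. The pads swing forward as they close: fully open they stand 13 mm farther back than shut.
Start: joints at [-48.466, 20.546, 0.682, 0, -70.136, -16.507], TCP at [0.286, -0.612, 0.304] pointing down, gripper open.
Joint ranges: [-176.03, 176.03], [-82.01, 121.73], [-58.28, 71.71], [-173.87, 95.51], [-174.79, -0.11], [-173.66, 173.66]. Speed limits (degrees/s): [136.94, 136.94, 172.46, 180, 180, 180].

### API

Orientations are given as a 3x3 rotation matrix whose columns are the frame's x, y, z axes.
In Python, from rig import arm, get_image, job, spotter gives the robot as it stands.
- The arm moves only by the tool send_rows, never from a script. Its argument "targets" is one flat list of numbers, 7 for each row, row after row: the shift along the world's x, y, z normalised to -1 to 1, where 1 is 12 cm, then the turn, a rotation vector about the world's x, y, z normalised to -1 to 1, where 1 is pi rad, then the opening, from -1 (shut) to 1 (fully open). In form: [x, y, z, wx, wy, wz, gripper, x, y, z, wx, wy, wz, gripper, ...]. A call has 1 to 20 rows; each row shifts and turns the commanded pose from where the row before left it; what a row does not reach is not made up. A row lasts 1/12 s, in which the tool goes at most 41.7 mm and 7.16 degrees, less where a joint would pass 70% of its speed; a pose out of reach is approached as far as the arm can. A call with a number of a shift or a turn outside -1 to 1 is refused whole. A call with a gripper value outside its range is refused whole. The fingers move at their own pace and stop on an object; "newtons" is the grip in N (left out, the last holds). Time passes only in rows, so rows that do not move let the fingers close. It gives the time, the measured TCP pose, the force, the opening and the grip force at its end, in the units of the state.
- arm.get_state(): the state, without advancing time (a new reading comes with each control period).
- get_image(name): name is "scene" or "top"; returns a dict with "color" (480x640x3 uint8, red, green, blue), "depth" (480x640 float32, m along the optical axis (not along the pixel's ray), 0 where there is no reading), "vertical_fov" (degrees; the focal length in pixels is half the picture's height over the tangent of half this angle, whatever the lens; pixels are square), "cx", "cy" (the principal point, pixels), "dist_coeffs" ([k1, k2, p1, p2, k3] as OpenCV has them; the pictures are not rectified), "extrinsics" (4x4, takes a point from world to camera coordinates). Camera axes: x right, y up, looking along -z (the intrinsics and any distortion apply to the point x, -y, -z); pixel columns grow to the right and rows downward; lengths in m; the calibration is good to about 2 mm. A picture is of the moment at which its call begins.
- job.sign_off(): hands the job in; it is judged then, once.
Trained networks look in a picture, given as the dict that the camera call returned (one of the last four; its "shot" number tells which), for a name from the list of things; names that differ only in an ending like _2 or _b are one class to them, and where a whole thing is asked for, a point or a joint stands for the part that bears it (a point fixed in the world has none). Each returns a list of dicts, best first, with "p" (0 to 1); they miss things now and then, are a little off and sometimes report something else, mostly with a low value. They report only what shows in the picture. A call takes as long as a camera call. They do not tell look-alikes from the thing itself.
- spotter.recognise(picture, target): "point" ([row, column] in pixels, amid what is visible of it).
- spotter.pinpoint(picture, target): "point" ([row, column] in pixels: a listed point, or the origin of a listed thing).
The state is a dict: "time": time; "qpos": joint angles; "joint_velocities": joint speeds; "effort": joint torques, N m; "ee_pos": TCP position; "tcp_rot": TCP orientation; "ft_force": force on the tool from outside, world axes, zero at the start; "torque": the same for the moment, N m; "gripper_width": finger opening in m; "grasp_force": force on a finger pad.
Only numpy, scipy, OpenCV 4.12 (cv2) and the standard library are available. Lean on these libraries where they do the work, as an engineer would, in place of code of your own. Each camera call takes 0.05 s, during which the arm holds its last target. There are 200 camera calls.

### The job

Load the analyser: first take away the steel weight that blocks the lane in front of the hood and stand it upright in the grey tray on the bench. Then, keeping the flat specimen cassette down on the plate, slide it between the guide rails and in under the hood until it is fully home against the end stop. Do not knock the weight over, and leave the other things on the bench where they are.

Things in the scene. Friction and masses are not known exactly. Their poses are not given: they have to be found in the camera images.
- analyser: bench thermal analyser, fixed. Origin at bench level on the lane's centre line, below the hood's front edge; z up, +y out of the machine along the lane, -y into it, x across it. Its loading plate is 240 mm wide, 8 mm thick, and reaches out to y = +330 mm. The furnace body (340 mm wide, 280 mm high, plus a 62 mm cap) begins at y = -70 mm
- lane_mouth (a point): on the plate, midway between the outer ends of the two guide rails, 124 mm out from the hood. The rails (12 mm wide, 20 mm high above the plate) are 145 mm apart here, narrow to 115 mm apart (inside) over the next 50 mm inward, then run parallel to the end stop
- hood_edge (a point): middle of the lower front edge of the hood that overhangs the lane: 44 mm above the plate. The hood is 40 mm thick, 250 mm wide and 70 mm deep, then meets the tall furnace body
- lane_home (a point): point on the plate, straight below hood_edge, where the cassette's origin lies when fully home: its nose then meets the end stop (a cross bar 75 mm inside the hood) and 75 mm of it is left outside, tail level with where the rails begin to flare. Axes as the analyser's
- cassette: flat aluminium specimen cassette, 110 mm (x) x 150 mm (y, along the lane) x 24 mm high, two rows of three brass-coloured pans on top 3 mm proud, about 0.45 kg, lying on the loading plate outside the rails; origin under its centre; its nose (-y end) faces the hood and has its corners cut back 6 x 12 mm
- weight: polished steel weight, about 0.5 kg, standing between the rails just in front of the hood: cylinder 42 mm diameter, 48 mm high, with a knob on a neck above it (knob 26 mm diameter from 64 to 86 mm above its underside); total height 86 mm; origin under its centre; z along its axis
- tray: shallow grey plastic tray fixed on the bench, on the robot's left, 150 mm (x) x 120 mm (y), rim 20 mm high, walls and floor 5 mm; origin under its centre, z up
- small_weight: small steel knobbed weight, 29 mm diameter, 58 mm high, standing on the bench left of the robot; bystander; origin under its centre
- mouse: black computer mouse 105 x 58 x 34 mm on a paper pad; bystander; origin under its centre
- jar: glass jar, 60 mm diameter, 75 mm high; bystander; origin under its centre
- screwdriver: screwdriver lying on the bench; bystander; origin on its underside
- bottle: amber bottle, 70 mm diameter, 170 mm high, on the right near the robot; bystander; origin under its centre
- tin: round aluminium tin, 50 mm diameter, 30 mm high, standing on top of the hood to one side of the lane; bystander; origin under its centre
Things that resemble listed ones, but are neither listed nor needed, are in the scene too. Leave any green or turquoise look-alike of the cassette alone.

How it is judged (in metres and radians):
On the way, in this order (a step that is already met when the one before it is completed fails the run):
1. the weight stands upright and released in the tray while the cassette is still outside the hood (x of weight in the frame of tray between -0.052 and 0.052 m and y of weight in the frame of tray between -0.037 and 0.037 m and z of weight in the frame of tray below 0.012 m and angle between weight's own z axis and vertical below 0.12 rad and linear speed of weight below 0.02 m/s and contact force between the fingers and weight below 0.1 N and y of cassette in the frame of analyser above 0.09 m), for 0.2 s.
2. the cassette is fully home under the hood (y of cassette in the frame of analyser between -0.005 and 0.005 m and x of cassette in the frame of analyser between -0.006 and 0.006 m and angle between the y axis of cassette and the y axis of analyser, either way round below 0.07 rad and angle between cassette's own z axis and vertical below 0.05 rad and linear speed of cassette below 0.01 m/s), for 0.2 s.
At the end, for the whole second after the job is handed in: The weight stands upright (within 0.12 rad) and at rest on the tray's floor, released; the cassette lies flat between the rails at rest with its nose within 5 mm of the end stop, within 6 mm of the lane's centre line and 0.07 rad of its direction (all of step 2 and x of weight in the frame of tray between -0.052 and 0.052 m and y of weight in the frame of tray between -0.037 and 0.037 m and z of weight in the frame of tray below 0.012 m and angle between weight's own z axis and vertical below 0.12 rad and linear speed of weight below 0.02 m/s and contact force between the fingers and weight below 0.1 N); the robot touches nothing.
It fails at once if the weight is tipped over (more than 0.7 rad) (angle between weight's own z axis and vertical above 0.7 rad).
It fails at once if the cassette is tilted more than 0.25 rad or lifted more than 20 mm off the plate (angle between cassette's own z axis and vertical above 0.25 rad or z of cassette in the frame of analyser above 0.028 m).
It fails at once if a bystander is moved more than 30 mm (distance of any of small_weight, mouse, jar, screwdriver, bottle, tin from where it was at the start of the episode above 0.03 m).
It also fails if it takes over 72 s, if anything falls off the work surface, if the arm or the gripper's body presses on something with over 40 N, if the wrist force passes 120 N, or if a joint passes its speed limit or range.

## Working session

There is one attempt and no reset: what is moved stays moved. The work goes in short steps, Python scripts to look and compute and a tool call to move; the robot and the scene stay as the last step left them, time stands still between calls to the robot, and variables do not carry over. Pictures are saved under pics/ and viewed, at most 10 in all, crops included, and the job is handed in when it is done.

Besides the shell and the picture viewer there is one more tool, called after ">>>" as a command line: name --argument value ..., lists and objects as JSON in quotes. send_rows: Moves the arm, as the interface text tells. Scaled input: -1 to 1 covers 12 cm each way for a shift and pi rad each way for a turn. Its arguments: {"type":"object","properties":{"targets":{"type":"array","items":{"type":"number","minimum":-1,"maximum":1}},"newtons":{"type":"number"}},"required":["targets"]}

```bash
mkdir -p pics; cat > h.py <<'E'
import numpy as np, cv2
from rig import arm,get_image,job,spotter
def K(p):
    f=240/np.tan(np.radians(p["vertical_fov"])/2)
    return np.array([[f,0,p["cx"]],[0,f,p["cy"]],[0,0,1.]])
def ray(p,rc):
    u=cv2.undistortPoints(np.array([[[rc[1],rc[0]]]],float),K(p),np.array(p["dist_coeffs"],float))[0,0]
    E=np.array(p["extrinsics"]);R,t=E[:3,:3],E[:3,3]
    return -R.T@t, R.T@np.array([u[0],-u[1],-1.])
def atz(p,rc,z):
    o,d=ray(p,rc); return o+d*(z-o[2])/d[2]
def dep(p,rc):
    o,d=ray(p,rc); r,c=int(round(rc[0])),int(round(rc[1])); return o+d*p["depth"][r,c]
def two(p,a,q,b):
    o1,d1=ray(p,a);o2,d2=ray(q,b)
    s=np.linalg.lstsq(np.stack([d1,-d2],1),o2-o1,rcond=None)[0]
    x,y=o1+s[0]*d1,o2+s[1]*d2
    return (x+y)/2,np.linalg.norm(x-y)
def proj(p,X):
    E=np.array(p["extrinsics"]);c=E[:3,:3]@np.array(X)+E[:3,3]
    q=cv2.projectPoints(np.array([[[c[0],-c[1],-c[2]]]]),np.zeros(3),np.zeros(3),K(p),np.array(p["dist_coeffs"],float))[0][0,0]
    return q[::-1]
E
cat > a.py <<'E'
from h import *
np.set_printoptions(precision=4,suppress=True)
P={n:get_image(n) for n in("scene","top")}
for n,p in P.items():
    cv2.imwrite(f"pics/{n}0.png",p["color"][:,:,::-1]); print(n,"cam",ray(p,(240,320))[0])
for t in "analyser lane_mouth hood_edge lane_home cassette weight tray small_weight mouse jar screwdriver bottle tin".split():
    B={}
    for n,p in P.items():
        L=spotter.pinpoint(p,t)[:3]
        for d in L: print(t,n,np.round(d["point"],1),round(d["p"],2),"depthpt",dep(p,d["point"]))
        if L:B[n]=L[0]["point"]
    if len(B)==2: print("   TWO",*two(P["scene"],B["scene"],P["top"],B["top"]))
print(arm.get_state())
E
python3 a.py
```

```text
scene cam [1.2266 0.0233 0.655 ]
top cam [0.3252 0.1361 1.2447]
analyser scene [304.8 199.5] 0.7 depthpt [ 0.5766 -0.1418  0.0087]
analyser scene [356.3 460.3] 0.68 depthpt [0.7643 0.3302 0.0376]
analyser top [205.2 426.2] 0.56 depthpt [ 0.557  -0.1138  0.0944]
   TWO [ 0.575  -0.1377  0.0063] 0.009205103706259668
lane_mouth scene [301.9 261.5] 0.76 depthpt [ 0.5768 -0.0169  0.0089]
lane_mouth top [204.3 377.4] 0.94 depthpt [ 0.5746 -0.0132  0.0087]
   TWO [ 0.575  -0.0152  0.0068] 0.003658241324454915
hood_edge scene [284.  201.8] 0.69 depthpt [ 0.5133 -0.1446  0.0075]
hood_edge scene [225.5 401.9] 0.64 depthpt [0.3215 0.3405 0.0047]
hood_edge top [200.2 434.1] 0.65 depthpt [ 0.5751 -0.1388  0.0647]
   TWO [ 0.5748 -0.1344  0.0643] 0.00875488226118069
lane_home scene [303.3 199.5] 0.96 depthpt [ 0.5681 -0.1434  0.0046]
lane_home top [205.4 426.3] 0.85 depthpt [ 0.5565 -0.1141  0.0944]
lane_home top [175.4 159.8] 0.7 depthpt [0.6201 0.4982 0.0739]
lane_home top [140.6 234. ] 0.22 depthpt [0.7183 0.3365 0.037 ]
   TWO [ 0.5739 -0.1373  0.0094] 0.009340377971671232
cassette scene [195.
[... 1969 characters left out ...]
 -0.1602  0.122 ]
tin top [177.  160.8] 0.55 depthpt [0.6185 0.4983 0.0656]
   TWO [ 0.6551 -0.1724  0.0934] 0.00892697192795718
{'time': 1.4, 'qpos': array([-48.4655,  20.5435,   0.6806,  -0.0002, -70.138 , -16.5055]), 'joint_velocities': array([ 0.0725, -0.0889, -0.0352,  0.0256, -0.0727, -0.035 ]), 'effort': array([ -0.0001, -58.2978,  29.3663,   6.9417,  -0.0006,  -0.    ]), 'ee_pos': array([ 0.2855, -0.6116,  0.3039]), 'tcp_rot': array([[-0.9061, -0.4231, -0.    ],
       [-0.4231,  0.9061,  0.    ],
       [ 0.    ,  0.    , -1.    ]]), 'ft_force': array([-0.0049, -0.0582,  0.3248]), 'torque': array([ 0.0135,  0.0061, -0.0074]), 'grasp_force': 0.0, 'gripper_width': 0.08548444155295419}
```

View pics/scene0.png

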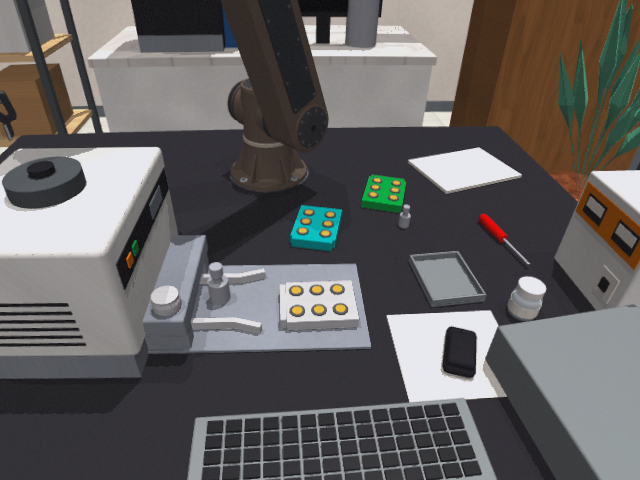

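View pics/top0.png

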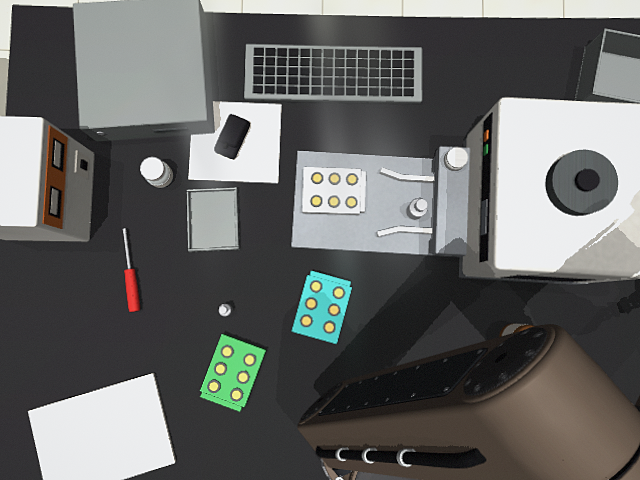

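What could be mistaken, as top-view [row, col] pixels:
- **Cassette:** white/aluminium at [190,334] lies on the plate. Turquoise at [307,322] and green at [371,232] are look-alikes.
- **Weight:** the large knobbed one at [208,417] stands between the rails before the hood. The small weight is at [309,225], the tin at [157,456] and the jar at [172,156].

I choose the white cassette and the weight at [208,417]. Next I measure them precisely and check with a crop.

```bash
cat > m.py <<'E'
from h import *
np.set_printoptions(precision=4,suppress=True)
def cloud(p):
    r,c=np.mgrid[0:480,0:640]; uv=np.stack([c,r],-1).reshape(-1,1,2).astype(float)
    u=cv2.undistortPoints(uv,K(p),np.array(p["dist_coeffs"],float))[:,0]
    E=np.array(p["extrinsics"]);d=p["depth"].reshape(-1,1)
    X=(np.c_[u[:,0],-u[:,1],-np.ones(len(u))]*d-E[:3,3])@E[:3,:3]
    X[d[:,0]==0]=np.nan
    return X.reshape(480,640,3)
def sel(X,x,y,z):
    m=np.ones(X.shape[:2],bool)
    for i,b in enumerate((x,y,z)): m&=(X[...,i]>b[0])&(X[...,i]<b[1])
    return m
def rect(pts):
    (c,s,a)=cv2.minAreaRect((pts[:,:2]*1000).astype(np.float32)); return np.array(c),np.array(s),a
if __name__=="__main__":
  for n in("top","scene"):
    p=get_image(n);X=cloud(p);print(n)
    for nm,b in dict(plate=((.4,.75),(0.02,.21),(.004,.013)),cass=((.5,.7),(0.02,.2),(.025,.05)),knob=((.5,.64),(-.13,-.03),(.075,.12)),body=((.5,.64),(-.13,-.03),(.04,.07)),railA=((.6,.7),(-.12,.02),(.019,.036)),railB=((.45,.54),(-.12,.02),(.019,.036)),hood=((.4,.75),(-.2,-.11),(.085,.1)),tray=((.4,.65),(.28,.48),(.012,.03)),trayfl=((.5,.57),(.35,.41),(-.01,.012))).items():
        m=sel(X,*b);q=X[m]
        if len(q)>5: print(nm,len(q),"med",np.median(q,0),"rect",*rect(q),"lo",np.percentile(q,3,0),"hi",np.percentile(q,97,0))
    if n=="top":
        c=p["color"][120:270,280:480,::-1];cv2.imwrite("pics/crop1.png",cv2.resize(c,None,fx=4,fy=4,interpolation=cv2.INTER_CUBIC))
E
python3 m.py
```

```text
top
plate 4001 med [0.5315 0.1145 0.0083] rect [574.4294 115.1618] [189.8056 348.701 ] 89.89844512939453 lo [0.452  0.0255 0.0044] hi [0.7077 0.1912 0.0123]
cass 2772 med [0.6026 0.0949 0.0334] rect [603.6165  94.63  ] [148.5838 110.5466] 88.89334106445312 lo [0.5513 0.0249 0.0283] hi [0.6551 0.1643 0.0383]
knob 121 med [ 0.5575 -0.1018  0.0938] rect [ 559.1465 -102.9223] [24.3041 25.8423] 45.288848876953125 lo [ 0.5472 -0.1135  0.078 ] hi [ 0.5698 -0.0909  0.098 ]
body 153 med [ 0.5511 -0.0938  0.0567] rect [ 557.5448 -100.5266] [40.6406 34.7546] 39.28950881958008 lo [ 0.5397 -0.1196  0.041 ] hi [ 0.5767 -0.0832  0.061 ]
railA 262 med [ 0.642  -0.0629  0.0278] rect [642.3724 -46.0081] [ 50.5995 143.8667] 11.845137596130371 lo [ 0.6303 -0.1154  0.0204] hi [0.6579 0.0198 0.0331]
railB 261 med [ 0.5093 -0.0671  0.0285] rect [517.9178 -64.2391] [ 36.4306 109.8275] 5.7114577293396 lo [ 0.4979 -0.1165  0.0221] hi [ 0.5188 -0.0144  0.033 ]
hood 2588 med [ 0.5489 -0.1659  0.0923] rect [ 571.9315 -155.1726] [ 89.5975 250.4365] 89.99605560302734 lo [ 0.453  -0.1982  0.0876] hi [ 0.6806 -0.137
[... 1034 characters left out ...]
87.89269256591797 lo [ 0.6317 -0.1168  0.0199] hi [ 0.6581 -0.0173  0.029 ]
railB 255 med [ 0.5081 -0.0535  0.0264] rect [507.0485 -54.1267] [19.8762 87.2435] 7.170559883117676 lo [ 0.496  -0.0918  0.0198] hi [ 0.5164 -0.0134  0.029 ]
hood 2415 med [ 0.5649 -0.1632  0.091 ] rect [ 570.6263 -155.0091] [ 89.917  253.8134] 89.99706268310547 lo [ 0.4556 -0.1979  0.0871] hi [ 0.6931 -0.137   0.094 ]
tray 693 med [0.538  0.3868 0.0175] rect [528.4378 386.7286] [154.0664 121.5242] 3.5866193771362305 lo [0.4537 0.3247 0.0125] hi [0.6048 0.447  0.0209]
trayfl 579 med [0.5365 0.3796 0.0042] rect [535.0609 380.0724] [59.8173 69.8422] 89.94375610351562 lo [0.5022 0.352  0.002 ] hi [0.5677 0.4083 0.0067]
```

View pics/crop1.png

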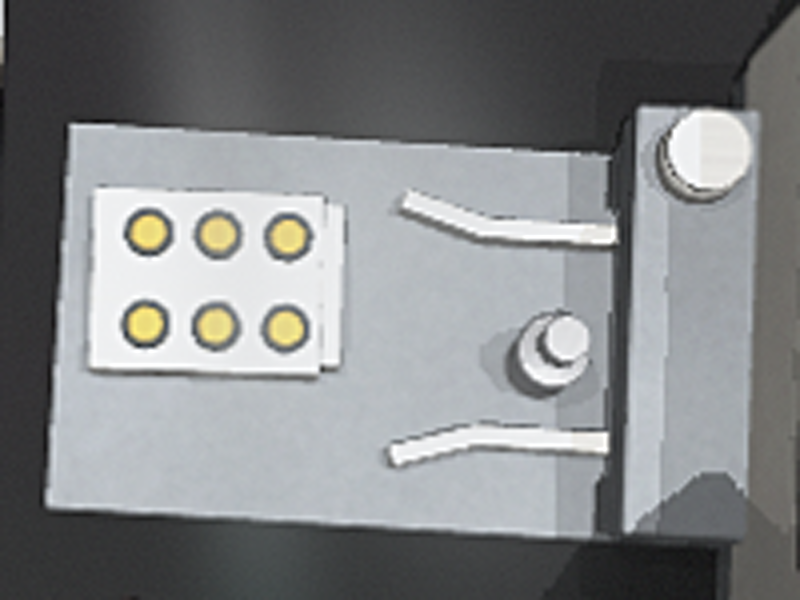

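The crop confirms both choices. The white cassette has brass pans and its nose faces the hood at the right. The weight stands between the rails, with its knob near crop (570,340). Next I fit the lane axis, the hood edge and the yaw angles.

```bash
cat > f.py <<'E'
from m import *
for n in("top","scene"):
    p=get_image(n);X=cloud(p);print(n)
    for nm,x in(("A",(.6,.7)),("B",(.45,.54))):
        q=X[sel(X,x,(-.13,.0),(.022,.036))]
        for y in np.arange(-.13,-.01,.02):
            w=q[(q[:,1]>y)&(q[:,1]<y+.02)]
            if len(w)>8: print(nm,round(y+.01,3),len(w),"x",np.percentile(w[:,0],[3,97]),w[:,0].mean())
    q=X[sel(X,(.4,.75),(-.16,-.10),(.055,.088))]
    if n=="top": q=X[sel(X,(.46,.62),(-.16,-.10),(.085,.1))]
    xs=[];ys=[]
    for x in np.arange(.46,.62,.01):
        w=q[abs(q[:,0]-x)<.005]
        if len(w)>5 and abs(x-.56)>.03: xs.append(x);ys.append(np.percentile(w[:,1],95))
    if len(xs)>3: print("hood front",np.polyfit(xs,ys,1),np.mean(ys))
    q=X[sel(X,(.4,.75),(.0,.25),(.004,.013))]
    for lo,hi in((.46,.54),(.6,.7)):
        w=q[(q[:,0]>lo)&(q[:,0]<hi)]; print("plate end",np.percentile(w[:,1],98))
    for y in(.03,.09,.15,.19):
        w=q[abs(q[:,1]-y)<.01]; print("plate x",y,np.percentile(w[:,0],[1,99]))
    for t,b in dict(tray_rim=((.4,.65),(.28,.48),(.013,.03)),).items():
        q=X[sel(X,*b)];print(t,np.percentile(q,[1,99],0)[:,:2].mean(0))
E
python3 f.py
```

```text
top
A -0.12 45 x [0.6312 0.642 ] 0.6364026045726032
A -0.1 46 x [0.6328 0.6441] 0.6381251859692212
A -0.08 44 x [0.6331 0.644 ] 0.6385010016966504
A -0.06 46 x [0.6351 0.6498] 0.6421941688605751
A -0.04 49 x [0.6413 0.6576] 0.6486664589346478
A -0.02 27 x [0.6485 0.6614] 0.6544866342816255
B -0.12 45 x [0.5051 0.5168] 0.5105489724657528
B -0.1 45 x [0.5056 0.5389] 0.5132880209024506
B -0.08 46 x [0.5069 0.5189] 0.5122266659832431
B -0.06 47 x [0.5063 0.5186] 0.512125846848482
B -0.04 43 x [0.5013 0.514 ] 0.5076715792123402
B -0.02 44 x [0.4962 0.5089] 0.5025791433398265
hood front [-0.0384 -0.1171] -0.13715975081370257
plate end 0.20568139730186552
plate end 0.24629649294602796
plate x 0.03 [0.4087 0.7313]
plate x 0.09 [0.4203 0.7303]
plate x 0.15 [0.4211 0.731 ]
plate x 0.19 [0.4313 0.7256]
tray_rim [0.5306 0.3852]
scene
A -0.12 67 x [0.6297 0.6424] 0.6371054628554931
A -0.1 65 x [0.6315 0.6433] 0.6379075791096633
A -0.08 68 x [0.6315 0.6443] 0.6384496602500593
A -0.06 72 x [0.6333 0.6491] 0.6418242519300951
A -0.04 66 x [0.6403 0.6556] 0.6485328555529364
A -0.02 45 x [0.6461 0.66  ] 0.6535867602081349
B -0.1 10 x [0.5033 0.5112] 0.5062747047979486
B -0.08 56 x [0.5034 0.5169] 0.5111170990773493
B -0.06 48 x [0.503  0.5169] 0.5111212725828351
B -0.04 57 x [0.497  0.5131] 0.5061982106334784
B -0.02 48 x [0.4938 0.5062] 0.5013075537004726
hood front [-0.0333 -0.1183] -0.1357668528339379
plate end 0.1909874710616916
plate end 0.1860501010856197
plate x 0.03 [0.4601 0.6984]
plate x 0.09 [0.4628 0.7007]
plate x 0.15 [0.4043 0.7035]
plate x 0.19 [0.4653 0.7018]
tray_rim [0.5288 0.3867]
```

>>> send_rows --targets '[0,0,0.28,0,0,0,1,0,0,0.28,0,0,0,1,0,0,0.28,0,0,0,1,0,0,0.28,0,0,0,1,0,0,0.28,0,0,0,1,0.142,0.265,0,0,0,0.035,1,0.142,0.265,0,0,0,0.035,1,0.142,0.265,0,0,0,0.035,1,0.142,0.265,0,0,0,0.035,1,0.142,0.265,0,0,0,0.035,1,0.142,0.265,0,0,0,0.035,1,0.142,0.265,0,0,0,0.035,1,0.142,0.265,0,0,0,0.035,1,0.142,0.265,0,0,0,0.035,1,0.142,0.265,0,0,0,0.035,1]' --newtons 40

```text
time: 2.85
ee_pos: [0.4562, -0.2919, 0.4723]
tcp_rot: [[-0.029, -1.0, 0.001], [-1.0, 0.029, -0.0], [0.0, -0.001, -1.0]]
ft_force: [0.9, -1.2, 0.1]
gripper_width: 0.0855
grasp_force: 0.0
```

>>> send_rows --targets '[0.142,0.265,0,0,0,0,1,0.142,0.265,0,0,0,0,1,0.142,0.265,0,0,0,0,1,0.142,0.265,0,0,0,0,1,0.142,0.265,0,0,0,0,1,0.142,0.265,0,0,0,0,1,0,0,-0.28,0,0,0,1,0,0,-0.28,0,0,0,1,0,0,-0.28,0,0,0,1,0,0,-0.28,0,0,0,1,0,0,-0.28,0,0,0,1,0,0,-0.28,0,0,0,1,0,0,0,0,0,0,1,0,0,0,0,0,0,1,0,0,0,0,0,0,1]'

```text
time: 4.1
ee_pos: [0.5593, -0.1029, 0.2724]
tcp_rot: [[-0.034, -0.999, 0.002], [-0.999, 0.034, -0.001], [0.001, -0.002, -1.0]]
ft_force: [0.7, -0.4, 1.7]
gripper_width: 0.0853
grasp_force: 0.0
```

>>> send_rows --targets '[0,0,-0.226,0,0,0,1,0,0,-0.226,0,0,0,1,0,0,-0.226,0,0,0,1,0,0,-0.226,0,0,0,1,0,0,-0.226,0,0,0,1,0,0,0,0,0,0,1,0,0,0,0,0,0,-1,0,0,0,0,0,0,-1,0,0,0,0,0,0,-1,0,0,0,0,0,0,-1,0,0,0,0,0,0,-1,0,0,0,0,0,0,-1,0,0,0,0,0,0,-1,0,0,0,0,0,0,-1,0,0,0,0,0,0,-1,0,0,0,0,0,0,-1]' --newtons 40

```text
time: 5.43
ee_pos: [0.5586, -0.1029, 0.1363]
tcp_rot: [[-0.034, -0.999, 0.002], [-0.999, 0.034, -0.0], [0.0, -0.002, -1.0]]
ft_force: [-1.9, 0.8, 7.3]
gripper_width: 0.0247
grasp_force: 38.8
```

>>> send_rows --targets '[0,0,0.1,0,0,0,-1,0,0,0.2,0,0,0,-1,0,0,0.2,0,0,0,-1,0,0,0.2,0,0,0,-1,0,0,0.2,0,0,0,-1,0,0,0.1,0,0,0,-1,0,0,0,0,0,0,-1]'

```text
time: 6.02
ee_pos: [0.5592, -0.1028, 0.258]
tcp_rot: [[-0.034, -0.999, 0.005], [-0.999, 0.034, 0.0], [-0.001, -0.005, -1.0]]
ft_force: [0.9, 0.2, -4.8]
gripper_width: 0.0247
grasp_force: 40.4
```

```bash
python3 - <<'E'
from m import *
p=get_image("scene");cv2.imwrite("pics/lift.png",p["color"][120:400,100:520,::-1]);print(arm.get_state()["ft_force"],arm.get_state()["gripper_width"])
E
```

```text
[-0.229  -0.105  -4.8976] 0.02459085495849951
```

View pics/lift.png

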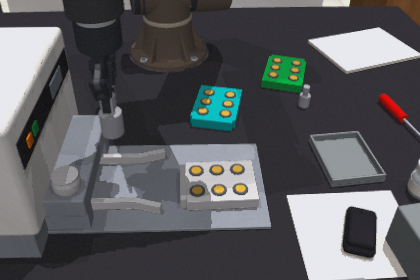

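The weight hangs upright in the grip at crop pixel (112,122), and the wrist force of -4.9 N matches 0.5 kg. Next I carry it to the tray.

>>> send_rows --targets '[0,0.12,0,0,0,0,-1,-0.016,0.255,0,0,0,0,-1,-0.016,0.255,0,0,0,0,-1,-0.016,0.255,0,0,0,0,-1,-0.016,0.255,0,0,0,0,-1,-0.016,0.255,0,0,0,0,-1,-0.016,0.255,0,0,0,0,-1,-0.016,0.255,0,0,0,0,-1,-0.016,0.255,0,0,0,0,-1,-0.016,0.255,0,0,0,0,-1,-0.016,0.255,0,0,0,0,-1,-0.016,0.255,0,0,0,0,-1,-0.016,0.255,0,0,0,0,-1,-0.016,0.255,0,0,0,0,-1,-0.016,0.255,0,0,0,0,-1,-0.016,0.255,0,0,0,0,-1,0,0.13,0,0,0,0,-1,0,0,0,0,0,0,-1,0,0,0,0,0,0,-1]'

```text
time: 7.65
ee_pos: [0.5285, 0.3864, 0.2523]
tcp_rot: [[-0.033, -0.999, -0.003], [-0.999, 0.033, -0.003], [0.003, 0.003, -1.0]]
ft_force: [-0.7, 0.1, -3.4]
gripper_width: 0.0248
grasp_force: 40.3
```

>>> send_rows --targets '[0,0,-0.1,0,0,0,-1,0,0,-0.2,0,0,0,-1,0,0,-0.2,0,0,0,-1,0,0,-0.2,0,0,0,-1,0,0,-0.15,0,0,0,-1,0,0,-0.08,0,0,0,-1,0,0,-0.03,0,0,0,-1,0,0,0,0,0,0,-1,0,0,0,0,0,0,-1,0,0,0,0,0,0,-1]'

```text
time: 8.48
ee_pos: [0.53, 0.3866, 0.1409]
tcp_rot: [[-0.034, -0.999, 0.002], [-0.999, 0.034, 0.002], [-0.002, -0.001, -1.0]]
ft_force: [-0.6, 0.8, -3.6]
gripper_width: 0.025
grasp_force: 40.3
```

>>> send_rows --targets '[0,0,-0.02,0,0,0,-1,0,0,-0.02,0,0,0,-1,0,0,-0.015,0,0,0,-1,0,0,0,0,0,0,-1,0,0,0,0,0,0,-1]'

```text
time: 8.9
ee_pos: [0.5295, 0.3864, 0.1335]
tcp_rot: [[-0.034, -0.999, 0.001], [-0.999, 0.034, 0.001], [-0.001, -0.001, -1.0]]
ft_force: [-0.4, -0.3, 0.3]
gripper_width: 0.0246
grasp_force: 40.8
```

>>> send_rows --targets '[0,0,-0.005,0,0,0,-1,0,0,0,0,0,0,-0.3,0,0,0,0,0,0,-0.1,0,0,0,0,0,0,0.3,0,0,0,0,0,0,0.3,0,0,0,0,0,0,0.3,0,0,0,0,0,0,0.3,0,0,0,0,0,0,0.3,0,0,0.1,0,0,0,0.3,0,0,0.25,0,0,0,0.3,0,0,0.25,0,0,0,0.3,0,0,0.25,0,0,0,0.3,0,0,0.25,0,0,0,0.3,0,0,0,0,0,0,0.3,0,0,0,0,0,0,0.3]'

```text
time: 10.15
ee_pos: [0.53, 0.3868, 0.2678]
tcp_rot: [[-0.034, -0.999, 0.004], [-0.999, 0.034, 0.004], [-0.004, -0.003, -1.0]]
ft_force: [0.4, -0.9, -1.2]
gripper_width: 0.0556
grasp_force: 0.0
```

```bash
python3 - <<'E'
from m import *
p=get_image("scene");cv2.imwrite("pics/placed.png",p["color"][120:400,220:600,::-1]);X=cloud(p)
s=arm.get_state();print(s["ee_pos"],s["gripper_width"],s["time"],s["tcp_rot"])
q=X[sel(X,(.48,.58),(.34,.43),(.035,.12))];k=q[q[:,2]>.072];b=q[q[:,2]<.055]
print(q[:,2].max(),len(k),rect(k),rect(b))
E
```

```text
[0.5293 0.3862 0.2657] 0.05538027508849268 10.2 [[-0.0345 -0.9994  0.0011]
 [-0.9994  0.0345  0.0018]
 [-0.0019 -0.0011 -1.    ]]
0.09252880591421556 149 (array([527.9396, 385.6021]), array([23.8179, 27.0385]), 78.3031234741211) (array([530.5037, 384.3409]), array([39.2536, 38.1893]), 62.164703369140625)
```

View pics/placed.png

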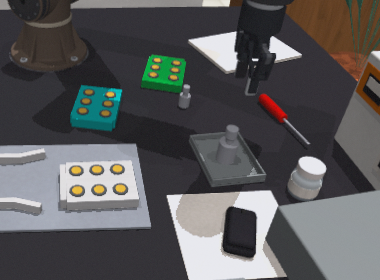

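The weight stands upright at the tray's centre, crop pixel (228,150). Next I position for a two-finger side push that centres the cassette on the lane line.

>>> send_rows --targets '[0.095,-0.162,0,0,0,-0.0333,0.3,0.095,-0.162,0,0,0,-0.0333,0.3,0.095,-0.162,0,0,0,-0.0333,0.3,0.095,-0.162,0,0,0,-0.0333,0.3,0.095,-0.162,0,0,0,-0.0333,0.3,0.095,-0.162,0,0,0,-0.0333,0.3,0.095,-0.162,0,0,0,-0.0333,0.3,0.095,-0.162,0,0,0,-0.0333,0.3,0.095,-0.162,0,0,0,-0.0333,0.3,0.095,-0.162,0,0,0,-0.0333,0.3,0.095,-0.162,0,0,0,-0.0333,0.3,0.095,-0.162,0,0,0,-0.0333,0.3,0.095,-0.162,0,0,0,-0.0333,0.3,0.095,-0.162,0,0,0,-0.0333,0.3,0.095,-0.162,0,0,0,-0.0333,0.3,0,0,-0.25,0,0,0,0.3,0,0,-0.25,0,0,0,0.3,0,0,-0.25,0,0,0,0.3,0,0,0,0,0,0,0.3,0,0,0,0,0,0,0.3]'

```text
time: 11.87
ee_pos: [0.6992, 0.094, 0.1719]
tcp_rot: [[-0.999, 0.033, -0.005], [0.033, 0.999, -0.002], [0.005, -0.002, -1.0]]
ft_force: [0.4, -0.8, 0.9]
gripper_width: 0.0557
grasp_force: 0.0
```

>>> send_rows --targets '[0,0,-0.2,0,0,0,0.3,0,0,-0.2,0,0,0,0.3,0,0,-0.2,0,0,0,0.3,0,0,-0.128,0,0,0,0.3,0,0,0,0,0,0,0.3,-0.1,0,0,0,0,0,0.3,-0.1,0,0,0,0,0,0.3,-0.03,0,0,0,0,0,0.3,-0.03,0,0,0,0,0,0.3,-0.03,0,0,0,0,0,0.3,-0.03,0,0,0,0,0,0.3,-0.03,0,0,0,0,0,0.3,-0.03,0,0,0,0,0,0.3,-0.03,0,0,0,0,0,0.3,0,0,0,0,0,0,0.3,0,0,0,0,0,0,0.3]'

```text
time: 13.2
ee_pos: [0.6508, 0.0946, 0.0868]
tcp_rot: [[-0.999, 0.033, -0.001], [0.033, 0.999, -0.0], [0.001, -0.0, -1.0]]
ft_force: [2.4, 0.3, 1.7]
gripper_width: 0.055
grasp_force: 1.1
```

```bash
cat > c.py <<'E'
from m import *
s=arm.get_state();print(s["ee_pos"],s["ft_force"],s["time"],s["gripper_width"])
for n in("top","scene"):
    p=get_image(n);X=cloud(p)
    # white top, by colour brightness & height
    m=sel(X,(.5,.7),(-.15,.2),(.027,.042))&(p["color"].min(-1)>0)
    m=cv2.morphologyEx(m.astype(np.uint8),cv2.MORPH_OPEN,np.ones((7,7)))>0
    q=X[m]
    if len(q)>20: print(n,len(q),rect(q),np.percentile(q,[1,99],0))
    cv2.imwrite(f"pics/c_{n}.png",p["color"][:,:,::-1])
E
python3 c.py
```

```text
[0.6508 0.0946 0.0868] [2.3683 0.3353 1.7046] 13.2 0.054978713933005983
top 2578 (array([587.4072,  94.3173]), array([149.22 , 110.468]), 88.4419937133789) [[0.5341 0.0217 0.0277]
 [0.6414 0.1661 0.0396]]
scene 390 (array([623.1677,  71.8521]), array([ 35.1294, 103.7869]), 0.339995801448822) [[0.6074 0.0203 0.0281]
 [0.6395 0.1223 0.036 ]]
```

>>> send_rows --targets '[-0.02,0,0,0,0,0,0.3,-0.02,0,0,0,0,0,0.3,0,0,0,0,0,0,0.3,0.1,0,0,0,0,0,0.3,0.15,0,0,0,0,0,0.3,0.15,0,0,0,0,0,0.3,0,0,0.25,0,0,0,0.3,0,0,0.25,0,0,0,0.3,0,0,0.25,0,0,0,0.3,0,0,0.1,0,0,0,0.3]'

```text
time: 14.13
ee_pos: [0.695, 0.0946, 0.1926]
tcp_rot: [[-0.999, 0.033, 0.002], [0.033, 0.999, 0.0], [-0.002, 0.001, -1.0]]
ft_force: [1.2, -0.2, 0.5]
gripper_width: 0.0554
grasp_force: 0.0
```

>>> send_rows --targets '[-0.06,0.067,0,0,0,0.0333,0.3,-0.06,0.067,0,0,0,0.0333,0.3,-0.06,0.067,0,0,0,0.0333,0.3,-0.06,0.067,0,0,0,0.0333,0.3,-0.06,0.067,0,0,0,0.0333,0.3,-0.06,0.067,0,0,0,0.0333,0.3,-0.06,0.067,0,0,0,0.0333,0.3,-0.06,0.067,0,0,0,0.0333,0.3,-0.06,0.067,0,0,0,0.0333,0.3,-0.06,0.067,0,0,0,0.0333,0.3,-0.06,0.067,0,0,0,0.0333,0.3,-0.06,0.067,0,0,0,0.0333,0.3,-0.06,0.067,0,0,0,0.0333,0.3,-0.06,0.067,0,0,0,0.0333,0.3,-0.06,0.067,0,0,0,0.0333,0.3,0,0,0,0,0,0,0.3,0,0,0,0,0,0,0.3]'

```text
time: 15.55
ee_pos: [0.5855, 0.2151, 0.1885]
tcp_rot: [[-0.036, -0.999, -0.002], [-0.999, 0.036, -0.001], [0.001, 0.002, -1.0]]
ft_force: [0.3, -0.1, 0.5]
gripper_width: 0.0556
grasp_force: 0.0
```

```bash
python3 c.py; python3 -c "from rig import arm;print(arm.get_state()['tcp_rot'])"
```

```text
[0.5855 0.2151 0.1885] [ 0.3401 -0.0526  0.5154] 15.55 0.05559769788139657
top 2639 (array([582.1859,  94.726 ]), array([149.5606, 111.033 ]), 87.69387817382812) [[0.5282 0.022  0.0279]
 [0.6363 0.1678 0.0396]]
scene 2832 (array([578.9358,  95.6937]), array([149.1156, 115.2369]), 88.36239624023438) [[0.5255 0.0221 0.0288]
 [0.6346 0.1683 0.0363]]
[[-3.71175936e-02 -9.99310510e-01 -8.88182897e-04]
 [-9.99310755e-01  3.71180606e-02 -5.15173492e-04]
 [ 5.47785912e-04  8.68448720e-04 -9.99999473e-01]]
```

The cassette is at (0.5815, 0.095) with yaw about -2°, aligned with the lane. I go down behind its tail and push.

>>> send_rows --targets '[0,0,-0.25,0,0,0,0.3,0,0,-0.25,0,0,0,0.3,0,0,-0.25,0,0,0,0.3,0,0,-0.1,0,0,0,0.3,0,0,0,0,0,0,0.3,-0.005,-0.12,0,0,0,0,0.3,-0.005,-0.12,0,0,0,0,0.3,-0.002,-0.06,0,0,0,0,0.3,-0.002,-0.06,0,0,0,0,0.3,-0.002,-0.06,0,0,0,0,0.3,-0.002,-0.06,0,0,0,0,0.3,-0.002,-0.06,0,0,0,0,0.3,-0.002,-0.06,0,0,0,0,0.3,-0.002,-0.06,0,0,0,0,0.3,-0.002,-0.06,0,0,0,0,0.3,-0.002,-0.06,0,0,0,0,0.3,-0.002,-0.06,0,0,0,0,0.3,-0.002,-0.06,0,0,0,0,0.3,0,0,0,0,0,0,0.3]'

```text
time: 17.23
ee_pos: [0.5817, 0.1053, 0.0865]
tcp_rot: [[-0.036, -0.999, -0.002], [-0.999, 0.036, -0.001], [0.001, 0.002, -1.0]]
ft_force: [0.4, 0.5, -0.1]
gripper_width: 0.0557
grasp_force: 0.0
```

```bash
python3 c.py
```

```text
[0.5817 0.1053 0.0865] [ 0.3801  0.4634 -0.1153] 17.2333 0.05566575309746966
top 2174 (array([578.4091,  15.3344]), array([145.5854, 109.0362]), 87.80754852294922) [[ 0.5251 -0.0552  0.028 ]
 [ 0.6295  0.0863  0.0393]]
scene 2870 (array([575.8606,  18.4825]), array([150.5988, 112.9119]), 87.47403717041016) [[ 0.522  -0.0549  0.0284]
 [ 0.6313  0.0918  0.0363]]
```

View pics/c_scene.png

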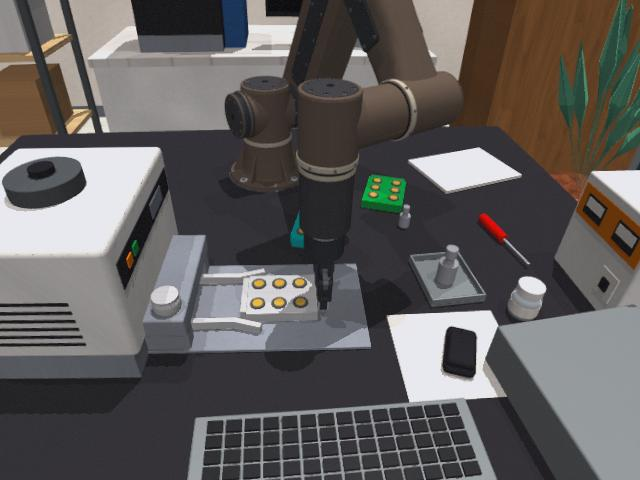

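The cassette enters straight between the rails: at scene pixel (280,297) it is level, with its yaw unchanged. I keep pushing.

>>> send_rows --targets '[-0.002,-0.06,0,0,0,0,0.3,-0.002,-0.06,0,0,0,0,0.3,-0.002,-0.06,0,0,0,0,0.3,-0.002,-0.06,0,0,0,0,0.3,-0.002,-0.06,0,0,0,0,0.3,-0.002,-0.06,0,0,0,0,0.3,-0.002,-0.06,0,0,0,0,0.3,-0.002,-0.06,0,0,0,0,0.3,-0.002,-0.06,0,0,0,0,0.3,-0.002,-0.06,0,0,0,0,0.3,-0.002,-0.06,0,0,0,0,0.3,-0.002,-0.06,0,0,0,0,0.3,-0.002,-0.06,0,0,0,0,0.3,-0.002,-0.06,0,0,0,0,0.3,-0.002,-0.06,0,0,0,0,0.3,-0.002,-0.06,0,0,0,0,0.3,-0.002,-0.06,0,0,0,0,0.3,-0.002,-0.06,0,0,0,0,0.3,0,0,0,0,0,0,0.3]'

```text
time: 18.92
ee_pos: [0.578, -0.0238, 0.087]
tcp_rot: [[-0.035, -0.999, -0.0], [-0.999, 0.035, -0.0], [0.0, 0.0, -1.0]]
ft_force: [-0.0, 0.8, -0.2]
gripper_width: 0.0554
grasp_force: 0.0
```

Next I creep to the stop in small rows and watch the force.

>>> send_rows --targets '[-0.002,-0.04,0,0,0,0,0.3,-0.001,-0.04,0,0,0,0,0.3,-0.002,-0.04,0,0,0,0,0.3,-0.001,-0.03,0,0,0,0,0.3,-0.001,-0.03,0,0,0,0,0.3,0,0,0,0,0,0,0.3]'

```text
time: 19.42
ee_pos: [0.5773, -0.0447, 0.087]
tcp_rot: [[-0.035, -0.999, -0.0], [-0.999, 0.035, -0.0], [0.0, 0.0, -1.0]]
ft_force: [0.2, 0.6, 0.7]
gripper_width: 0.0553
grasp_force: 0.0
```

>>> send_rows --targets '[0,-0.02,0,0,0,0,0.3,0,-0.015,0,0,0,0,0.3,0,0,0,0,0,0,0.3]'

```text
time: 19.67
ee_pos: [0.5774, -0.0485, 0.087]
tcp_rot: [[-0.034, -0.999, -0.0], [-0.999, 0.034, -0.0], [0.0, 0.0, -1.0]]
ft_force: [0.3, -0.1, 0.6]
gripper_width: 0.0555
grasp_force: 0.0
```

>>> send_rows --targets '[0,-0.015,0,0,0,0,0.3,0,-0.01,0,0,0,0,0.3,0,0,0,0,0,0,0.3]'

```text
time: 19.92
ee_pos: [0.5774, -0.0513, 0.087]
tcp_rot: [[-0.034, -0.999, 0.0], [-0.999, 0.034, -0.0], [0.0, -0.0, -1.0]]
ft_force: [0.8, 1.4, 0.1]
gripper_width: 0.0556
grasp_force: 0.5
```

>>> send_rows --targets '[0,-0.012,0,0,0,0,0.3,0,-0.008,0,0,0,0,0.3,0,0,0,0,0,0,0.3]'

```text
time: 20.17
ee_pos: [0.5781, -0.0525, 0.0871]
tcp_rot: [[-0.035, -0.999, 0.002], [-0.999, 0.035, 0.002], [-0.002, -0.002, -1.0]]
ft_force: [0.5, 8.7, -0.3]
gripper_width: 0.0558
grasp_force: 4.4
```

```bash
python3 c.py
```

```text
[ 0.5781 -0.0525  0.0871] [ 0.5017  8.6737 -0.2804] 20.1667 0.05576692901168403
top 523 (array([ 555.6125, -112.3585]), array([62.8162, 69.223 ]), 89.42515563964844) [[ 0.5216 -0.1436  0.0283]
 [ 0.5886 -0.0814  0.0392]]
scene 1321 (array([ 573.5472, -104.9918]), array([ 81.051 , 112.3995]), 88.32796478271484) [[ 0.5189 -0.1445  0.0285]
 [ 0.6287 -0.0683  0.0358]]
```

>>> send_rows --targets '[0,-0.012,0,0,0,0,0.3,0,-0.012,0,0,0,0,0.3,0,0,0,0,0,0,0.3,0,0,0,0,0,0,0.3]'

```text
time: 20.6
ee_pos: [0.5786, -0.0531, 0.0871]
tcp_rot: [[-0.036, -0.999, 0.004], [-0.999, 0.036, 0.004], [-0.004, -0.003, -1.0]]
ft_force: [-0.7, 23.9, 1.2]
gripper_width: 0.0558
grasp_force: 11.8
```

The cassette is firmly against the stop: 24 N with no further travel. I back off along the lane, raise the tool and check.

>>> send_rows --targets '[0,0.04,0,0,0,0,0.3,0.003,0.08,0,0,0,0,0.3,0.004,0.12,0,0,0,0,0.3,0.005,0.15,0,0,0,0,0.3,0.005,0.15,0,0,0,0,0.3,0,0,0.25,0,0,0,0.3,0,0,0.25,0,0,0,0.3,0,0,0.25,0,0,0,0.3,0,0.25,0.25,0,0,0,0.3,0,0.25,0.25,0,0,0,0.3,0,0.2,0,0,0,0,0.3,0,0,0,0,0,0,0.3,0,0,0,0,0,0,0.3]'

```text
time: 21.68
ee_pos: [0.5792, 0.0923, 0.2364]
tcp_rot: [[-0.033, -0.999, 0.001], [-0.999, 0.033, 0.0], [-0.0, -0.001, -1.0]]
ft_force: [-1.4, -0.5, 0.2]
gripper_width: 0.0554
grasp_force: 0.0
```

```bash
python3 c.py
```

```text
[0.5792 0.0923 0.2364] [-1.4123 -0.4597  0.2446] 21.6833 0.055410702928807974
top 1425 (array([ 577.4219, -104.2467]), array([ 79.7202, 111.4082]), 88.83895874023438) [[ 0.5233 -0.1433  0.0278]
 [ 0.6303 -0.0648  0.0397]]
scene 1617 (array([ 573.5355, -104.7988]), array([ 81.7715, 114.4176]), 87.38064575195312) [[ 0.5201 -0.145   0.0281]
 [ 0.6291 -0.0644  0.036 ]]
```

View pics/c_scene.png

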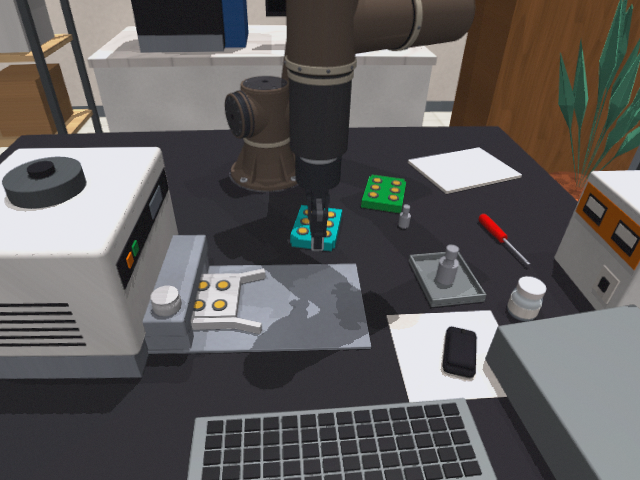

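The cassette is home: its tail at scene pixel (238,297) is at y ≈ -0.063, level with the start of the rail flare. The weight stands in the tray at (448,268), the visible bystanders are undisturbed, and the robot is clear of everything.

```bash
python3 -c "
from rig import job
print(job.sign_off())"
```

```text
the job is handed in; nothing more can be done
None
```

The job is handed in, with no verdict returned: the weight stands upright in the tray, the cassette is fully home against the end stop, and no visible bystander moved (the bottle, hidden behind the arm, was never checked in a picture).

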